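# Face up the stockroom shelf

### The job

Take the stray conduit coupling off the shelf and leave it in the pick bin that already holds couplings. Slide the three stock cartons, without lifting or tipping them, into one neat row, in any order: square to the shelf, backs against the back lip, sides touching, and one end of the row tight against the upright divider at the end of the shelf. Leave the jar on the shelf and everything else where it stands.

Things in the scene. Friction and masses are not known exactly. Their poses are not given: they have to be found in the camera images.
- bay_corner (a point): The shelf's inner back left corner, on the surface of the brown board, where the back lip's front face meets the left divider's right face. Its x axis points backward (through the lip, away from the robot), y to the left (through the divider), z up. Board surface 30 mm above the table; it runs 280 mm forward of the lip and 585 mm right of the divider. The shelf's place and yaw vary.
- bay: The fixed shelf itself; axes as the corner's, which lies at (135, 270, 30) mm from this origin. The lip, 12 mm thick, stands 45 mm above the board. The divider, 12 mm thick, stands 60 mm above it and runs 162 mm forward from the lip; no wall at the right end. Behind the lip two flat slotted posts, 34 mm wide, rise 60 mm above the board: one at the corner, one 570 mm to its right.
- carton_low_c (a point): Low closed white carton: 96 mm deep (its x), 90 mm wide (its y), 45 mm high, about 0.3 kg, too wide to grip. The point is its centre, half-way up. It starts askew (within 0.35 rad of the bay's yaw) on the board, clear of the lip.
- carton_mid_c (a point): Closed white carton like the low one (96 x 90 mm) but 56 mm high, about 0.36 kg. The point is its centre, half-way up.
- carton_tall_c (a point): Closed white carton like the low one (96 x 90 mm) but 68 mm high, about 0.42 kg. The point is its centre, half-way up.
- coupling_c (a point): Stray steel conduit coupling: an upright plain cylinder 34 mm in diameter, 70 mm high (a band round its middle is 37 mm), 0.14 kg, standing on the board between the cartons and the back lip, its axis 35 mm in front of the lip. The point is its centre, half-way up.
- coupling_bin: Fixed white cardboard pick bin on the table, to the right or left of the shelf, that already holds two couplings fixed across its rear part. Outside 170 mm (x) by 124 mm (y), walls 4 mm; rear wall (+x) and sides 65 mm high, front wall (-x, toward the robot) 40 mm, the foremost 60 mm of the sides 45 mm. Origin at the centre of the underside.
- bin_free (a point): The middle of the free front part of that bin's floor (4 mm above the table): 75 mm along the bin's x by 116 mm along its y are free there.
- plate_bin: A second, similar pick bin, holding flat white wall plates, on the other side of the bay. Not to be used. Origin at the centre of its underside.
- jar: Small closed jar, 48 mm in diameter, 58 mm high, on the shelf board among the cartons, not in the way of the finished row (its place is at least 15 mm in front of it). To be left alone. Origin at the centre of its underside.
- driver: Screwdriver lying on the table near the robot on the left; leave alone.
- tape_roll: Roll core, 80 mm across, 24 mm high, on the table behind the bay; leave alone. Origin at the centre of the underside.
- jar_back: Jar, 60 mm across, 85 mm high, on the table behind the bay; leave alone. Origin at the centre of the underside.
- steel_box: Open square steel box, 80 x 80 x 42 mm, on the table behind the bay; leave alone. Origin at the centre of the underside.
- loose_carton: Carton 90 x 110 x 50 mm lying on the table to the left of the shelf, behind the bin; not part of the row, leave alone. Origin at the centre of the underside.
Things that resemble listed ones, but are neither listed nor needed, are in the scene too. What is shaped like the part that bears coupling_c but red or turquoise is not meant. What is shaped like the part that bears carton_mid_c but red is not meant.

How it is judged:
By the outcome, as a careful person would: the job done as asked, in the order asked, and still so for the second after the job is handed in, with the robot touching nothing.
It also fails if it takes over 72 s, if anything falls off the work surface, if the arm or the gripper's body presses on something with over 40 N, if the wrist force passes 120 N, or if a joint passes its speed limit or range.

### The arm

A 6-joint arm with a two-finger parallel gripper is mounted at the origin on the work surface. World frame = base frame: x ahead of the robot, y to its left, z up, the work surface at z = 0. Lengths are in m, angles in rad, forces in N, time in s.
With the tool pointing down it reaches from about 0.425 to 0.95 m from the base axis. Payload 3.5 kg.
Tool frame: the origin (TCP) lies between the finger pads; the fingertips stand 14 mm ahead of it and the grasp point (between the pads) lies 5 mm behind it; z points along the fingers, y is the direction in which the jaws open and shut (so a half turn about z gives the same grasp; the last joint's range is limited). The gripper opens to 85 mm and grips with 20 to 120 N. Pads are 22 mm wide; open, the fingers measure 114 mm over their backs; the gripper's body (76 mm by 85 mm) begins 54 mm behind the grasp point. The pads swing forward as they close: fully open they stand 13 mm farther back than shut.
Start: joints at [-1.251, 0.286, 1.577, -0, 1.279, -0.15], TCP at [0.306, -0.602, 0.245] pointing down, gripper open.
Joint ranges: [-2.77, 2.77], [-0.9, 2.22], [0.21, 2.48], [-1.53, 4.67], [0.24, 2.81], [-2.84, 2.84]. Speed limits (rad/s): [2.79, 2.79, 3.14, 3.14, 3.14, 3.14].

### API

Orientations are given as a unit quaternion [x, y, z, w].
In Python, from plant import ctrl gives the robot as it stands. The module is installed in compiled form; this text tells all that it offers.
- The arm moves only by the tool servo_tool, never from a script. Its argument "increments" is text: rows parted by semicolons, each of 7 numbers parted by spaces: the turn, a rotation vector about the tool's x, y, z in rad, then the shift along the tool's x, y, z in cm, then the finger opening in cm, from 0 to 8.54. In form: ax ay az dx dy dz claw; .... A call has 1 to 10 rows; each row is the pose to reach, as a shift and turn from the pose commanded when the call began, along the tool's axes at that moment; what a row does not reach only later rows make up. A row lasts 1/12 s, in which the tool goes at most 41.7 mm and 7.16 degrees, less where a joint would pass 70% of its speed; a pose out of reach is approached as far as the arm can. A call with a gripper value outside its range is refused whole. The fingers move at their own pace and stop on an object; "grip_force" is the grip in N (left out, the last holds). Time passes only in rows, so rows that repeat a pose let the fingers close. It gives the time, the measured TCP pose, the force and the opening at its end, in the units of the state.
- ctrl.get_state(): the state, without advancing time (a new reading comes with each control period).
- ctrl.read_camera(name): name is "scene" or "side" or "wrist"; returns (picture, depth): 400x640x3 uint8, red, green, blue; 400x640 float32, m along the optical axis (not along the pixel's ray), 0 where there is no reading.
- ctrl.camera_info(name): a dict with "camera_matrix" (3x3 intrinsics, pixels), "world_to_cam" (4x4, takes a point from world to camera coordinates). Camera axes: x right, y down, z forward; pixel columns grow to the right and rows downward; lengths in m; the calibration is good to about 2 mm. A picture is of the moment at which its call begins: read the wrist's pose just before it. camera_info takes no time and is no camera call; for the wrist camera it gives the pose at the moment of the call.
- ctrl.sign_off(): hands the job in, once; it reports no verdict.
The state is a dict: "time": time; "qpos": joint angles; "dq": joint speeds; "joint_efforts": joint torques, N m; "eef_pos": TCP position; "tcp_rot": TCP orientation; "contact_force": force on the tool from outside, world axes, zero at the start; "wrist_torque": the same for the moment, N m; "opening": opening from 0.0 (shut) to 1.0 (fully open).
Only numpy, scipy, OpenCV 4.12 (cv2) and the standard library are available. Lean on these libraries where they do the work, as an engineer would, in place of code of your own. Each camera call takes 0.05 s, during which the arm holds its last target.

## Working session

There is one attempt and no reset: what is moved stays moved. The work goes in short steps, Python scripts to look and compute and a tool call to move; the robot and the scene stay as the last step left them, time stands still between calls to the robot, and variables do not carry over. Pictures are saved under pics/ and viewed, and the job is handed in when it is done.

Besides the shell and the picture viewer there is one more tool, called after "Call:" in YAML: its name, and indented under it one key for each argument. servo_tool: Moves the arm, as the interface text tells. Its arguments: {"type":"object","properties":{"increments":{"type":"string"},"grip_force":{"type":"number"}},"required":["increments"]}

```bash
mkdir -p pics && python3 - <<'E'
from plant import ctrl
import cv2,numpy as np,pickle
s=ctrl.get_state();print(s)
for n in ["scene","side","wrist"]:
    info=ctrl.camera_info(n)
    p,d=ctrl.read_camera(n)
    pickle.dump((p,d,info),open(f'{n}0.pkl','wb'))
    cv2.imwrite(f'pics/{n}0.png',cv2.cvtColor(p,cv2.COLOR_RGB2BGR))
    print(n,info)
print(ctrl.get_state()['time'])
E
```

```text
{'time': 0.0, 'qpos': array([-1.25097501e+00,  2.87188340e-01,  1.57817928e+00, -1.17337445e-05,
        1.27857925e+00, -1.49990411e-01]), 'dq': array([-2.55841964e-04, -3.89767011e-05,  4.06673432e-04,  2.50361600e-05,
        1.20350748e-03,  1.33327278e-03]), 'joint_efforts': array([-8.79395557e-04, -4.05988812e+01, -2.92625087e+01, -2.25495460e-04,
        5.82819484e-03, -3.12350934e-06]), 'eef_pos': array([ 0.3054173 , -0.60125498,  0.24393078]), 'tcp_rot': array([ 9.72535187e-01,  2.32752924e-01, -1.05430485e-04, -1.17239008e-03]), 'contact_force': array([-1.09700798,  0.04820167,  0.80303834]), 'wrist_torque': array([-0.03279732,  0.03127917, -0.03139054]), 'opening': 0.9994541446724136}
scene {'camera_matrix': array([[456.36349682,   0.        , 322.27355176],
       [  0.        , 456.36349682, 204.28241241],
       [  0.        ,   0.        ,   1.        ]]), 'world_to_cam': array([[-0.13700217,  0.99055263,  0.00599041,  0.05167684],
       [ 0.75135529,  0.10785616, -0.65102403, -0.34025401],
       [-0.64551967, -0.08469078, -0.75903349,  1.78305174],
       [ 0.     
[... 232 characters left out ...]
to_cam': array([[-0.85967755, -0.51082843, -0.00297101,  0.44868158],
       [-0.33111415,  0.56164479, -0.75823384,  0.24584038],
       [ 0.38899605, -0.65085286, -0.65197594,  0.96617594],
       [ 0.        ,  0.        ,  0.        ,  1.        ]])}
wrist {'camera_matrix': array([[332.07114769,   0.        , 322.45159508],
       [  0.        , 332.07114769, 197.47839033],
       [  0.        ,   0.        ,   1.        ]]), 'world_to_cam': array([[ 0.45315756, -0.89142033, -0.0042445 , -0.67284497],
       [-0.84855869, -0.43281772,  0.30433035, -0.04022948],
       [-0.27312336, -0.13430789, -0.9525571 ,  0.38209691],
       [ 0.        ,  0.        ,  0.        ,  1.        ]])}
0.15
```

View pics/scene0.png

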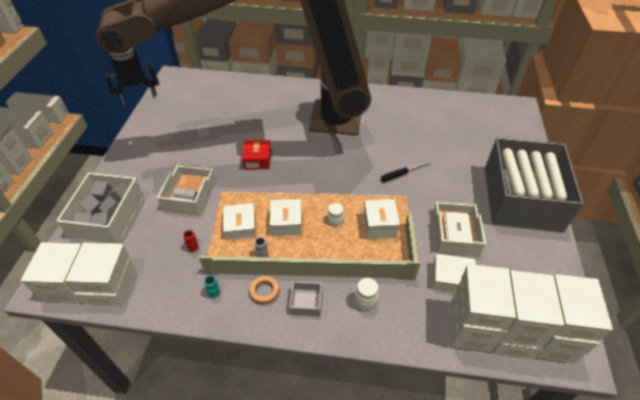

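View pics/side0.png

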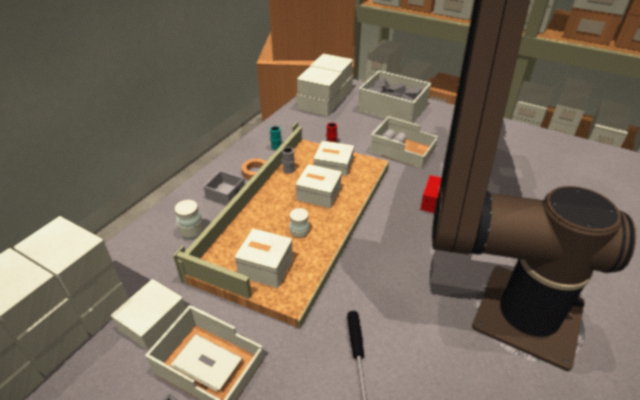

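View pics/wrist0.png

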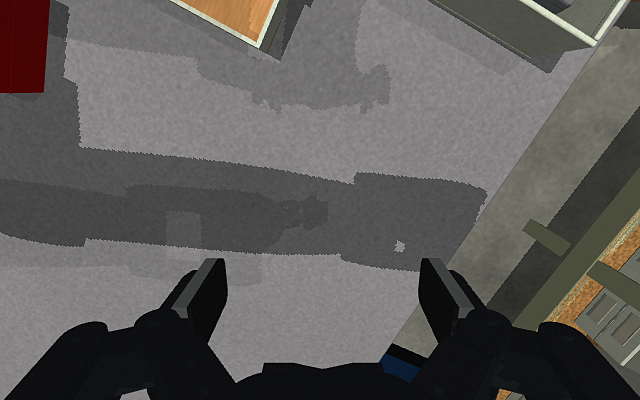

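```bash
cat > h.py <<'E'
import numpy as np,cv2,pickle
def load(n): return pickle.load(open(n,'rb'))
def pts(p,d,info):
    K=info['camera_matrix'];T=np.linalg.inv(info['world_to_cam'])
    v,u=np.mgrid[0:400,0:640]
    c=np.stack([(u-K[0,2])*d/K[0,0],(v-K[1,2])*d/K[1,1],d],-1)
    w=c@T[:3,:3].T+T[:3,3]
    w[d<=0]=np.nan
    return w
def ray(uv,z,info):
    K=info['camera_matrix'];T=np.linalg.inv(info['world_to_cam'])
    uv=np.atleast_2d(np.float64(uv))
    c=np.c_[(uv[:,0]-K[0,2])/K[0,0],(uv[:,1]-K[1,2])/K[1,1],np.ones(len(uv))]@T[:3,:3].T
    o=T[:3,3]
    return o+c*((z-o[2])/c[:,2])[:,None]
def proj(w,info):
    c=np.atleast_2d(w)@info['world_to_cam'][:3,:3].T+info['world_to_cam'][:3,3]
    q=c@info['camera_matrix'].T
    return q[:,:2]/q[:,2:]
E
python3 - <<'E'
from h import *
for n,(a,b,c,d) in {'scene':(130,140,500,310),'side':(120,80,440,330)}.items():
    p,dd,i=load(n+'0.pkl')
    cr=cv2.cvtColor(p[b:d,a:c],cv2.COLOR_RGB2BGR)
    k=800/(c-a) if n=='scene' else 600/(d-b)
    cr=cv2.resize(cr,None,fx=k,fy=k,interpolation=cv2.INTER_CUBIC);print(k,cr.shape)
    cv2.imwrite(f'pics/{n}0z.png',cr)
    w=pts(p,dd,i)
    # height histogram in area of brown board
    hsv=cv2.cvtColor(p,cv2.COLOR_RGB2HSV)
    print(n,np.isnan(w[...,0]).mean())
    for (u,v) in ([(350,240),(400,170),(239,215),(286,212),(382,213),(336,207),(261,240)] if n=='scene' else [(320,230),(265,250),(320,180),(335,150)]):
        print((u,v),hsv[v,u],w[v,u].round(4))
E
```

```text
2.1621621621621623 (368, 800, 3)
scene 0.00394140625
(350, 240) [ 14 139 218] [0.6057 0.1147 0.0322]
(400, 170) [ 8 23 44] [0.2816 0.255  0.0247]
(239, 215) [ 14 129 231] [ 0.5901 -0.2227  0.0722]
(286, 212) [ 14 127 232] [ 0.5653 -0.0839  0.0805]
(382, 213) [ 14 130 232] [0.5414 0.1997 0.0958]
(336, 207) [ 25  26 244] [0.529  0.0621 0.0857]
(261, 240) [170  21  36] [ 0.687  -0.1311  0.0948]
2.4 (600, 768, 3)
side 0.00404296875
(320, 230) [ 17 152 237] [0.4944 0.0314 0.0285]
(265, 250) [ 16 105 233] [0.5296 0.2044 0.098 ]
(320, 180) [ 20  65 238] [ 0.5588 -0.0781  0.0847]
(335, 150) [ 18  96 237] [ 0.5986 -0.2305  0.0739]
```

View pics/scene0z.png

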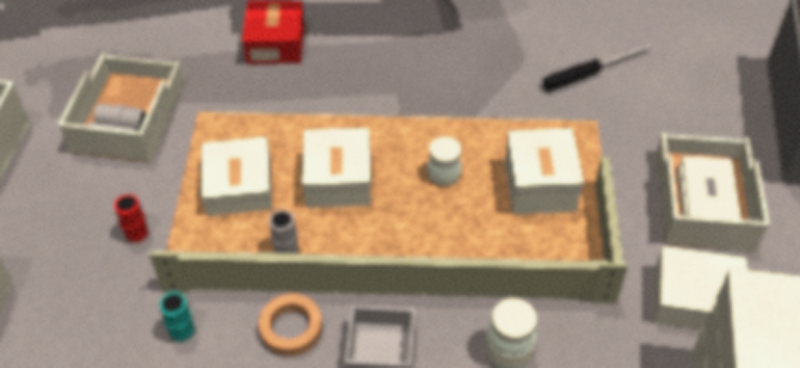

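View pics/side0z.png

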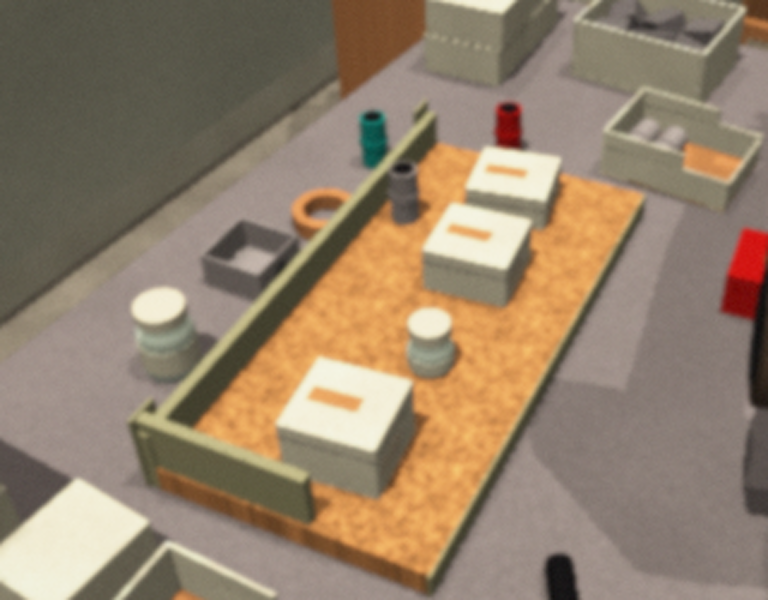

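```bash
python3 - <<'E'
from h import *
D={n:load(n+'0.pkl') for n in['scene','side']}
# carton tops
box={'low':(-.30,-.15,.068,.083),'mid':(-.15,-.01,.079,.094),'tall':(.12,.28,.09,.106)}
for n,(p,d,i) in D.items():
    w=pts(p,d,i)
    for k,(y0,y1,z0,z1) in box.items():
        m=(w[...,1]>y0)&(w[...,1]<y1)&(w[...,2]>z0)&(w[...,2]<z1)&(w[...,0]>.42)&(w[...,0]<.68)
        lab,L,st,ce=cv2.connectedComponentsWithStats(m.astype(np.uint8))
        b=1+st[1:,4].argmax() if False else 1+np.argmax(L[1:,4] if False else st[1:,4]) if False else None
        nn,L,st,ce=cv2.connectedComponentsWithStats(m.astype(np.uint8))
        b=1+st[1:,4].argmax(); q=w[L==b]
        r=cv2.minAreaRect((q[:,:2]*1000).astype(np.float32))
        print(n,k,len(q),'z',np.median(q[:,2]).round(4),'rect',np.round(r[0],1),np.round(r[1],1),round(r[2],1))
    hsv=cv2.cvtColor(p,cv2.COLOR_RGB2HSV)
    br=(hsv[...,0]>8)&(hsv[...,0]<22)&(hsv[...,1]>95)&(abs(w[...,2]-.03)<.006)&(w[...,0]>.3)&(w[...,0]<.8)&(abs(w[...,1])<.42)
    nn,L,st,ce=cv2.connectedComponentsWithStats(br.astype(np.uint8)); b=1+st[1:,4].argmax()
    v,u=np.nonzero(L==b); q=ray(np.c_[u,v],.03,i)
    r=cv2.minAreaRect((q[:,:2]*1000).astype(np.float32))
    print(n,'board',np.round(cv2.boxPoints(r),1).tolist(),np.round(r[1],1),r[2])
    # coupling
    m=(w[...,2]>.06)&(w[...,2]<.12)&(abs(w[...,0]-.69)<.05)&(abs(w[...,1]+.13)<.04)&(hsv[...,2]<150)
    q=w[m];print('coup',len(q),np.nanmean(q,0).round(4),np.nanmax(q[:,2]),np.nanmin(q,0).round(3),np.nanmax(q,0).round(3))
    # jar
    m=(w[...,2]>.078)&(w[...,2]<.1)&(w[...,0]<.6)&(w[...,1]<.11)&(w[...,1]>.02)
    q=w[m];print('jar',len(q),np.nanmean(q,0).round(4),np.nanmin(q,0).round(3),np.nanmax(q,0).round(3))
    # lip top: greenish
    m=(w[...,2]>.06)&(w[...,2]<.1)&(hsv[...,0]>22)&(hsv[...,0]<45)&(hsv[...,1]>50)&(hsv[...,2]>40)&(w[...,0]>.5)&(w[...,0]<.85)&(abs(w[...,1])<.45)
    q=w[m];print('olive',len(q))
    np.save(n+'_ol.npy',q)
    for y in np.arange(-.38,.34,.05):
        s=q[(abs(q[:,1]-y)<.012)]
        if len(s):print(round(y,2),'x',s[:,0].min().round(4),s[:,0].max().round(4),'z',s[:,2].max().round(3))
E
```

```text
scene low 774 z 0.074 rect [ 598.  -221.4] [100.7  88.5] 15.5
scene mid 778 z 0.0848 rect [568.3 -85.6] [100.9  88.8] 9.3
scene tall 808 z 0.0967 rect [540.3 198.9] [102.   90.5] 11.1
scene board [[401.70001220703125, 275.8999938964844], [468.8999938964844, -318.8999938964844], [718.5999755859375, -290.70001220703125], [651.4000244140625, 304.1000061035156]] [251.3 598.6] 6.444308280944824
coup 193 [ 0.7074 -0.1263  0.0847] 0.10539350754478205 [ 0.682 -0.148  0.06 ] [ 0.74  -0.09   0.105]
jar 194 [0.2197 0.0608 0.0867] [-0.813  0.023  0.078] [0.56 0.11 0.1 ]
olive 1488
-0.28 x 0.7473 0.766 z 0.091
-0.23 x 0.7443 0.7565 z 0.077
-0.18 x 0.7375 0.7508 z 0.079
-0.13 x 0.7286 0.7449 z 0.079
-0.08 x 0.7281 0.739 z 0.081
-0.03 x 0.721 0.7335 z 0.077
0.02 x 0.7163 0.7292 z 0.077
0.07 x 0.7094 0.7218 z 0.078
0.12 x 0.7043 0.7161 z 0.078
0.17 x 0.6982 0.711 z 0.077
0.22 x 0.6931 0.7054 z 0.077
0.27 x 0.5241 0.7016 z 0.092
0.32 x 0.6977 0.7013 z 0.094
side low 662 z 0.0736 rect [ 598.7 -221.6] [ 97.4 100.2] 14.4
side mid 842 z 0.0846 rect [567.6 -84.1] [97.7 94.6] 10.3
side tall 1469 z 0.0968 rect [538.1 200.1] [97.4 93.5] 11.0
side board [[397.3999938964844, 281.20001220703125], [465.70001220703125, -317.79998779296875], [752.7000122070312, -285.0], [684.4000244140625, 313.8999938964844]] [288.9 602.8] 6.503401756286621
coup 252 [ 0.6978 -0.123   0.0818] 0.10254615070764594 [ 0.677 -0.154  0.06 ] [ 0.734 -0.09   0.103]
jar 716 [0.1655 0.0558 0.088 ] [-0.057  0.02   0.078] [0.558 0.086 0.1  ]
olive 2553
-0.38 x 0.5344 0.5344 z 0.06
-0.28 x 0.7457 0.764 z 0.088
-0.23 x 0.5904 0.7537 z 0.077
-0.18 x 0.5421 0.7481 z 0.077
-0.13 x 0.6147 0.7449 z 0.1
-0.08 x 0.5177 0.7359 z 0.079
-0.03 x 0.5461 0.7293 z 0.084
0.02 x 0.7106 0.723 z 0.076
0.07 x 0.5157 0.7222 z 0.088
0.12 x 0.7008 0.715 z 0.077
0.17 x 0.694 0.764 z 0.081
0.22 x 0.5404 0.7045 z 0.097
0.27 x 0.5201 0.6989 z 0.091
0.32 x 0.6813 0.696 z 0.089
```

```bash
python3 - <<'E'
from h import *
from scipy.spatial.transform import Rotation as R
p,d,i=load('wrist0.pkl')
T=np.linalg.inv(i['world_to_cam']);print('cam',T[:3,3])
tcp=np.array([.3054,-.6013,.2439]);Rt=R.from_quat([.97253519,.232752924,-.000105,-.00117]).as_matrix()
print('cam in tool',Rt.T@(T[:3,3]-tcp),'\n',Rt.T@T[:3,:3])
w=pts(p,d,i)
wt=(w-tcp)@Rt
m=(wt[...,2]>-.02)&(wt[...,2]<.04)
q=wt[m];print('finger pts',len(q),np.nanmin(q,0),np.nanmax(q,0))
for u,v in [(215,262),(222,300),(430,262),(424,300),(190,290)]: print(u,v,wt[v,u].round(4))
# bay fit
yaw=0.113
for n in ['scene','side']:
    q=np.load(n+'_ol.npy')
    a=q[(q[:,2]>.071)&(q[:,2]<.079)&(q[:,0]>.66)&(abs(q[:,1]+.02)<.24)]
    # robust line fit of centre
    for it in range(3):
        c=np.polyfit(a[:,1],a[:,0],1); r=a[:,0]-np.polyval(c,a[:,1]); a=a[abs(r)<.009]
    ang=-np.arctan(c[0]); print(n,'lip mid line',c,'yaw',ang, len(a), np.percentile(r,[2,50,98]))
E
```

```text
cam [ 0.3751273  -0.56588109  0.37335629]
cam in tool [ 0.07825145 -0.0003152  -0.12942927] 
 [[ 4.92697314e-04 -9.52461271e-01 -3.04659292e-01]
 [ 9.99998035e-01  1.05424161e-03 -1.67868820e-03]
 [ 1.92007000e-03 -3.04657867e-01  9.52459919e-01]]
finger pts 2576 [-0.01100809 -0.05703828 -0.01999617] [0.01223083 0.05595772 0.00026339]
215 262 [ 0.0113 -0.0448 -0.0074]
222 300 [-0.006  -0.0431 -0.0088]
430 262 [ 0.0118  0.0434 -0.0081]
424 300 [-0.0053  0.0422 -0.0095]
190 290 [ 0.0114 -0.0472 -0.0278]
scene lip mid line [-0.11331339  0.72391292] yaw 0.11283210961129916 521 [-0.00602972  0.00016179  0.00580517]
side lip mid line [-0.11413714  0.72090407] yaw 0.11364534534282208 523 [-0.00583209 -0.00031104  0.00688613]
```

```bash
cat >> h.py <<'E'
YAW=.1132
BX=np.array([np.cos(YAW),np.sin(YAW)]);BY=np.array([-np.sin(YAW),np.cos(YAW)])
P0=np.array([.7164,0.]) # point on lip front face
def tobay0(xy): d=np.asarray(xy)[...,:2]-P0; return np.stack([d@BX,d@BY],-1)
E
python3 - <<'E'
from h import *
D={n:load(n+'0.pkl') for n in['scene','side']}
for n,(p,d,i) in D.items():
    q=np.load(n+'_ol.npy'); b=tobay0(q)
    m=(b[:,0]<-.02)&(b[:,0]>-.17)&(b[:,1]>.25)&(q[:,2]>.085)&(q[:,2]<.096)
    print(n,'div top Y',np.percentile(b[m,1],[2,10,50,90,98]).round(4),'X',np.percentile(b[m,0],[2,98]).round(4),m.sum())
    w=pts(p,d,i);B=tobay0(w)
    # Right end of board at z~.03
    hsv=cv2.cvtColor(p,cv2.COLOR_RGB2HSV)
    m=(w[...,2]>.026)&(w[...,2]<.034)&(hsv[...,1]>95)&(hsv[...,0]<22)&(B[...,0]<-.03)&(B[...,0]>-.27)&(abs(B[...,1])<.4)
    print('board Y',np.percentile(B[m][:,1],[.1,.5,99.5,99.9]).round(4),'X',np.percentile(B[m][:,0],[.5,99.5]).round(4))
    m=(w[...,2]>.097)&(w[...,2]<.106)&(abs(w[...,0]-.69)<.05)&(abs(w[...,1]+.13)<.04)
    v,u=np.nonzero(m);q=ray(np.c_[u,v],.10,i);c,r=cv2.minEnclosingCircle((q[:,:2]*1000).astype(np.float32));print('coup top',len(u),c,r, tobay0(np.array(c)/1000).round(4))
    m=(w[...,2]>.080)&(w[...,2]<.094)&(abs(w[...,0]-.53)<.06)&(abs(w[...,1]-.06)<.04)
    v,u=np.nonzero(m);q=ray(np.c_[u,v],.088,i);c,r=cv2.minEnclosingCircle((q[:,:2]*1000).astype(np.float32));print('jar top',len(u),c,r,tobay0(np.array(c)/1000).round(4))
    # bin rims right
    m=(w[...,2]>.036)&(w[...,2]<.072)&(w[...,0]>.3)&(w[...,0]<.62)&(w[...,1]<-.27)&(w[...,1]>-.5)
    nn,L,st,ce=cv2.connectedComponentsWithStats(m.astype(np.uint8));k=1+st[1:,4].argmax();q=w[L==k]
    r=cv2.minAreaRect((q[:,:2]*1000).astype(np.float32));print('bin',len(q),np.round(r[0],1),np.round(r[1],1),round(r[2],1))
    m=(w[...,2]<.02)&(w[...,0]>.3)&(w[...,0]<.6)&(w[...,1]<-.29)&(w[...,1]>-.5)&(hsv[...,1]>90)&(hsv[...,0]<22)
    q=w[m];r=cv2.minAreaRect((q[:,:2]*1000).astype(np.float32));print('binfree floor',len(q),np.round(r[0],1),np.round(r[1],1),round(r[2],1),q[:,2].mean())
E
```

```text
scene div top Y [0.2951 0.296  0.3004 0.3047 0.3061] X [-0.1578 -0.0229] 152
board Y [-0.3378 -0.288   0.3017  0.3076] X [-0.269  -0.0316]
coup top 75 (696.7122802734375, -131.17962646484375) 17.601072311401367 [-0.0344 -0.1281]
jar top 137 (540.1370849609375, 62.54314422607422) 23.51939582824707 [-0.1681  0.0821]
bin 632 [ 467.8 -433.8] [130.  176.2] 89.3
binfree floor 388 [ 446.8 -400. ] [192.  289.7] 86.3 0.002592240940175934
side div top Y [0.2628 0.2971 0.3032 0.3082 0.3088] X [-0.1628 -0.0227] 358
board Y [-0.3283 -0.2856  0.3112  0.3122] X [-0.2694 -0.0312]
coup top 66 (693.779296875, -128.140869140625) 18.03710174560547 [-0.037  -0.1248]
jar top 209 (533.2722778320312, 68.20320129394531) 25.248294830322266 [-0.1743  0.0885]
bin 861 [ 468.6 -432.5] [131.3 172.2] 89.6
binfree floor 303 [ 447.3 -409.1] [185.2 268.7] 77.8 0.0020177827851109464
```

```bash
cat >> h.py <<'E'
from scipy.spatial.transform import Rotation as R
def go(xyz,yaw,s=None):
    """increment (tool axes, rad, cm) from measured pose to target pointing down with tool x at yaw"""
    if s is None:
        from plant import ctrl; s=ctrl.get_state()
    Rt=R.from_quat(s['tcp_rot']); 
    tx=np.array([np.cos(yaw),np.sin(yaw),0]);tz=np.array([0,0,-1.]);M=np.c_[tx,np.cross(tz,tx),tz]
    rv=(Rt.inv()*R.from_matrix(M)).as_rotvec()
    d=Rt.inv().apply(np.asarray(xyz)-s['eef_pos'])*100
    print('turn',rv.round(4),'shift cm',d.round(2),'rows>=',np.ceil(max(np.linalg.norm(d)/4.17,np.linalg.norm(rv)/.125)))
def st():
    from plant import ctrl; s=ctrl.get_state()
    x=R.from_quat(s['tcp_rot']).as_matrix()[:,0]
    print('t',round(s['time'],2),'tcp',s['eef_pos'].round(4),'yaw',np.arctan2(x[1],x[0]).round(4),'F',s['contact_force'].round(2),'op',round(s['opening'],3),'q',s['qpos'].round(2))
O=P0+.2955*BY  # bay corner estimate
def w2b(xy): d=np.asarray(xy)[...,:2]-O; return np.stack([d@BX,d@BY],-1)
def b2w(X,Y): return O+X*BX+Y*BY
E
python3 -c "
from h import *
st();go([.695,-.1297,.17],YAW)
print('O',O,'coup',w2b([.695,-.1297]),'low',w2b([.5983,-.2215]),'mid',w2b([.568,-.085]),'tall',w2b([.539,.1995]),'jar',w2b([.537,.0655]))"
```

```text
t 0.15 tcp [ 0.3054 -0.6014  0.2442] yaw 0.4698 F [-0.27 -0.04  0.32] op 1.003 q [-1.25  0.29  1.58 -0.    1.28 -0.15]
turn [-1.900e-03  1.000e-04  3.566e-01] shift cm [ 56.09 -24.41   7.48] rows>= 15.0
O [0.68302079 0.29360872] coup [-0.03591374 -0.42195257] low [-0.14236441 -0.50224195] mid [-0.15705166 -0.36319295] tall [-0.15372939 -0.07723804] jar [-0.17085301 -0.21015448]
```

Call:
servo_tool:
  increments: "0 0 0.357 56.1 -24.4 7.5 6;0 0 0.357 56.1 -24.4 7.5 6;0 0 0.357 56.1 -24.4 7.5 6;0 0 0.357 56.1 -24.4 7.5 6;0 0 0.357 56.1 -24.4 7.5 6;0 0 0.357 56.1 -24.4 7.5 6;0 0 0.357 56.1 -24.4 7.5 6;0 0 0.357 56.1 -24.4 7.5 6;0 0 0.357 56.1 -24.4 7.5 6;0 0 0.357 56.1 -24.4 7.5 6"
  grip_force: 40

```text
time: 0.98
eef_pos: [0.5699, -0.2811, 0.1941]
tcp_rot: [0.998, 0.056, -0.0, -0.0]
contact_force: [0.0, 0.3, -1.1]
opening: 0.7
```

```bash
python3 -c "
from h import *
st();go([.695,-.1297,.17],YAW)"
```

```text
t 0.98 tcp [ 0.5699 -0.2811  0.1941] yaw 0.1127 F [ 0.01  0.28 -1.09] op 0.7 q [-0.62  0.25  1.72 -0.    1.17  0.84]
turn [-0.0003  0.0003 -0.0005] shift cm [ 14.13 -13.64   2.41] rows>= 5.0
```

Call:
servo_tool:
  increments: "0 0 0 14.1 -13.6 2.4 6;0 0 0 14.1 -13.6 2.4 6;0 0 0 14.1 -13.6 2.4 6;0 0 0 14.1 -13.6 2.4 6;0 0 0 14.1 -13.6 2.4 6;0 0 0 14.1 -13.6 2.4 6;0 0 0 14.1 -13.6 2.4 6"

```text
time: 1.57
eef_pos: [0.6942, -0.1301, 0.1693]
tcp_rot: [0.998, 0.058, -0.001, -0.0]
contact_force: [-0.4, -0.8, -0.1]
opening: 0.704
```

```bash
cat >> h.py <<'E'
def snap(n,tag):
    from plant import ctrl
    i=ctrl.camera_info(n);p,d=ctrl.read_camera(n)
    pickle.dump((p,d,i),open(f'{tag}.pkl','wb'));cv2.imwrite(f'pics/{tag}.png',cv2.cvtColor(p,cv2.COLOR_RGB2BGR))
    return p,d,i
E
python3 -c "
from h import *
p,d,i=snap('wrist','w1');st()
w=pts(p,d,i)
m=(w[...,2]>.095)&(w[...,2]<.107)&(abs(w[...,0]-.69)<.06)&(abs(w[...,1]+.13)<.05)
v,u=np.nonzero(m);print(len(u),u.mean(),v.mean())
q=ray(np.c_[u,v],.10,i);c,r=cv2.minEnclosingCircle((q[:,:2]*1000).astype(np.float32));print(c,r)
go([.695,-.1297,.17],YAW)"
```

```text
t 1.62 tcp [ 0.6937 -0.1314  0.1698] yaw 0.1143 F [0.59 0.37 0.62] op 0.704 q [-0.33  0.42  1.55 -0.    1.18  1.13]
2094 327.25740210124167 215.85768863419293
(696.0980834960938, -132.25128173828125) 17.570953369140625
turn [-0.0002  0.0015  0.0011] shift cm [ 0.15 -0.16 -0.02] rows>= 1.0
```

View pics/w1.png

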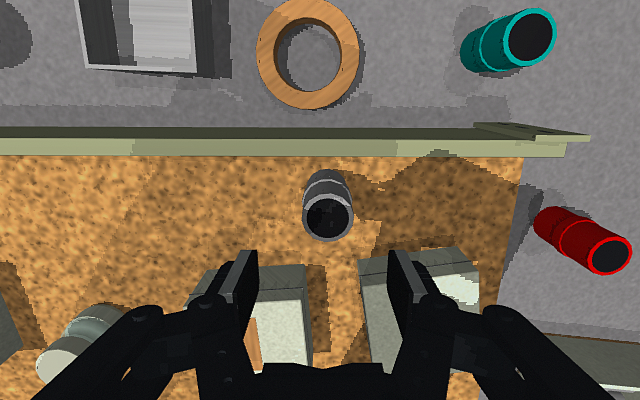

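```bash
python3 -c "
from h import *
go([.6957,-.1320,.073],YAW)"
```

```text
turn [-0.0002  0.0015  0.0011] shift cm [0.21 0.08 9.68] rows>= 3.0
```

Call:
servo_tool:
  increments: "0 0 0 0.2 0.1 3.5 6;0 0 0 0.2 0.1 7 6;0 0 0 0.2 0.1 9.7 6;0 0 0 0.2 0.1 9.7 6;0 0 0 0.2 0.1 9.7 2.5;0 0 0 0.2 0.1 9.7 2.5;0 0 0 0.2 0.1 9.7 2.5;0 0 0 0.2 0.1 9.7 2.5;0 0 0 0.2 0.1 9.7 2.5;0 0 0 0.2 0.1 9.7 2.5"
  grip_force: 40

```text
time: 2.45
eef_pos: [0.6973, -0.1336, 0.0764]
tcp_rot: [0.998, 0.056, 0.002, 0.001]
contact_force: [-0.7, 0.1, 4.2]
opening: 0.392
```

Call:
servo_tool:
  increments: "0 0 0 0 0 -3 2.5;0 0 0 0 0 -6 2.5;0 0 0 0 0 -9 2.5;0 0 0 0 0 -9 2.5"

```text
time: 2.78
eef_pos: [0.6998, -0.1338, 0.1725]
tcp_rot: [0.998, 0.057, 0.006, 0.002]
contact_force: [1.5, -1.8, 0.6]
opening: 0.385
```

```bash
python3 -c "
from h import *
st();go([.425,-.433,.155],-.01)"
```

```text
t 2.78 tcp [ 0.6998 -0.1338  0.1725] yaw 0.1131 F [ 1.45 -1.79  0.57] op 0.385 q [-0.33  0.42  1.54  0.    1.17  1.13]
turn [ 0.0049 -0.0128  0.1231] shift cm [-30.7   26.62   1.51] rows>= 10.0
```

Call:
servo_tool:
  increments: "0 0 0.123 -30.7 26.6 1 2.5;0 0 0.123 -30.7 26.6 1 2.5;0 0 0.123 -30.7 26.6 1 2.5;0 0 0.123 -30.7 26.6 1 2.5;0 0 0.123 -30.7 26.6 1 2.5;0 0 0.123 -30.7 26.6 1 2.5;0 0 0.123 -30.7 26.6 1 2.5;0 0 0.123 -30.7 26.6 1 2.5;0 0 0.123 -30.7 26.6 1 2.5;0 0 0.123 -30.7 26.6 1 2.5"

```text
time: 3.62
eef_pos: [0.4184, -0.4333, 0.1529]
tcp_rot: [1.0, -0.006, -0.0, -0.0]
contact_force: [1.4, -0.1, -1.4]
opening: 0.386
```

Call:
servo_tool:
  increments: "0 0 0 0 0 0 2.5;0 0 0 0 0 0 2.5;0 0 0 0 0 0 2.5"

```text
time: 3.87
eef_pos: [0.4209, -0.4311, 0.153]
tcp_rot: [1.0, -0.005, -0.0, -0.001]
contact_force: [0.5, 0.1, -1.9]
opening: 0.387
```

```bash
python3 -c "
from h import *
p,d,i=snap('wrist','w2');st();go([.425,-.433,.055],-.01)"
```

```text
t 3.92 tcp [ 0.4214 -0.4307  0.1531] yaw -0.0094 F [-0.03  0.38 -1.4 ] op 0.386 q [-0.96  0.22  1.83  0.    1.09  0.62]
turn [-0.0011  0.0001  0.0006] shift cm [0.36 0.24 9.81] rows>= 3.0
```

View pics/w2.png

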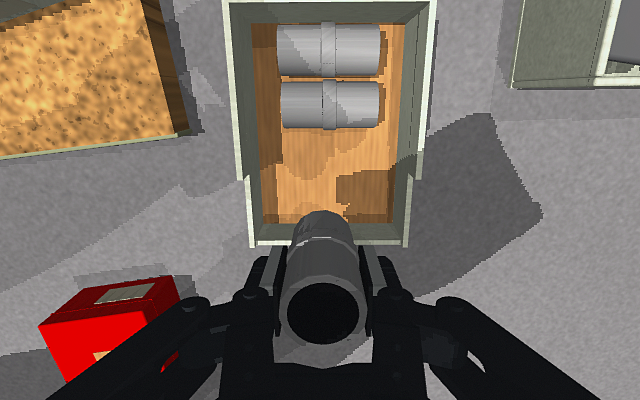

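```bash
python3 -c "
from h import *
p,d,i=load('w2.pkl')
print('front wall top outer/inner',ray([(325,243),(325,226)],.04,i).round(4).tolist())
print('couplings front edge',ray([(330,128)],.021,i).round(4).tolist())
print('side inner tops z.045',ray([(250,200),(406,200)],.045,i).round(4).tolist())
print('floor sides',ray([(263,180),(391,180)],.004,i).round(4).tolist())
w=pts(p,d,i)
for u,v in [(325,235),(330,125),(330,150),(250,210),(321,215)]: print(u,v,w[v,u].round(4))
"
```

```text
front wall top outer/inner [[0.3829, -0.4318, 0.04], [0.3976, -0.4319, 0.04]]
couplings front edge [[0.4716, -0.4364, 0.021]]
side inner tops z.045 [[0.4213, -0.3756, 0.045], [0.4203, -0.4929, 0.045]]
floor sides [[0.426, -0.3786, 0.004], [0.425, -0.4894, 0.004]]
325 235 [ 0.4375 -0.4317  0.1459]
330 125 [ 0.4753 -0.4362  0.036 ]
330 150 [ 0.4516 -0.4367  0.0043]
250 210 [ 0.4135 -0.3751  0.0456]
321 215 [ 0.4358 -0.4297  0.1161]
```

Call:
servo_tool:
  increments: "0 0 0 0.4 0.3 3 2.5;0 0 0 0.4 0.3 6 2.5;0 0 0 0.4 0.3 8 2.5;0 0 0 0.4 0.3 9 2.5;0 0 0 0.4 0.3 9.6 2.5;0 0 0 0.4 0.3 9.8 2.5;0 0 0 0.4 0.3 9.8 2.5"

```text
time: 4.5
eef_pos: [0.4257, -0.4348, 0.0563]
tcp_rot: [1.0, -0.005, 0.0, 0.0]
contact_force: [0.5, 0.3, -0.8]
opening: 0.391
```

```bash
python3 -c "
from h import *
st()"
```

```text
t 4.5 tcp [ 0.4257 -0.4348  0.0563] yaw -0.0092 F [ 0.48  0.3  -0.83] op 0.391 q [-0.96  0.36  1.86  0.    0.92  0.62]
```

Call:
servo_tool:
  increments: "0 0 0 0 0 0.15 2.5;0 0 0 0 0 0.3 2.5;0 0 0 0 0 0.3 2.5;0 0 0 0 0 0.3 2.5"

```text
time: 4.83
eef_pos: [0.425, -0.4351, 0.0533]
tcp_rot: [1.0, -0.005, 0.0, 0.0]
contact_force: [0.2, -0.9, -1.3]
opening: 0.385
```

Call:
servo_tool:
  increments: "0 0 0 0 0 0.15 2.5;0 0 0 0 0 0.3 2.5;0 0 0 0 0 0.3 2.5"

```text
time: 5.08
eef_pos: [0.425, -0.4351, 0.0504]
tcp_rot: [1.0, -0.005, 0.0, 0.0]
contact_force: [-0.7, 0.8, 2.6]
opening: 0.383
```

Call:
servo_tool:
  increments: "0 0 0 0 0 0 4;0 0 0 0 0 0 6;0 0 0 0 0 0 6;0 0 0 0 0 -1 6;0 0 0 0 0 -4 6;0 0 0 0 0 -8 6;0 0 0 0 0 -11 6;0 0 0 0 0 -11 6"

```text
time: 5.75
eef_pos: [0.4277, -0.4386, 0.1691]
tcp_rot: [1.0, -0.005, 0.004, 0.006]
contact_force: [0.7, -0.4, 1.3]
opening: 0.704
```

```bash
python3 -c "
from h import *
p,d,i=snap('wrist','w3');st()"
```

```text
t 5.8 tcp [ 0.4267 -0.4373  0.1657] yaw -0.01 F [0.62 1.26 0.05] op 0.706 q [-0.96  0.22  1.81  0.    1.1   0.62]
```

View pics/w3.png

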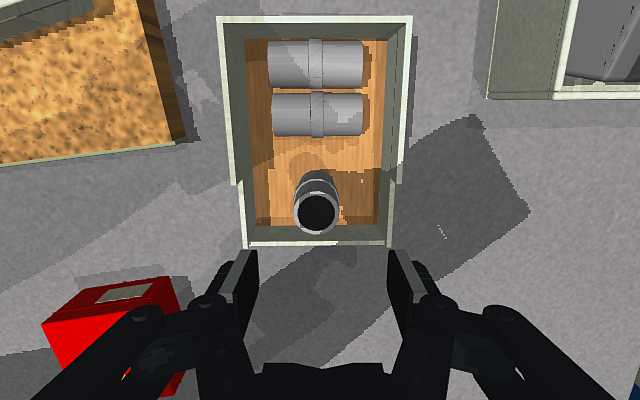

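```bash
python3 -c "
from h import *
go([*b2w(-.228,-.503),.12],YAW)"
```

```text
turn [ 0.0092 -0.0057 -0.1233] shift cm [  8.42 -20.66   4.45] rows>= 6.0
```

Call:
servo_tool:
  increments: "0 0 -0.123 8.4 -20.7 4.4 5.5;0 0 -0.123 8.4 -20.7 4.4 5.5;0 0 -0.123 8.4 -20.7 4.4 5.5;0 0 -0.123 8.4 -20.7 4.4 5.5;0 0 -0.123 8.4 -20.7 4.4 5.5;0 0 -0.123 8.4 -20.7 4.4 5.5;0 0 -0.123 8.4 -20.7 4.4 5.5;0 0 -0.123 8.4 -20.7 4.4 5.5"

```text
time: 6.47
eef_pos: [0.5104, -0.2272, 0.1143]
tcp_rot: [0.998, 0.058, -0.001, -0.001]
contact_force: [0.1, -0.3, 0.2]
opening: 0.644
```

```bash
python3 -c "
from h import *
p,d,i=snap('wrist','w4');st();go([*b2w(-.228,-.503),.05],YAW)"
```

```text
t 6.52 tcp [ 0.5106 -0.2285  0.115 ] yaw 0.1137 F [ 0.26 -0.28  0.07] op 0.64 q [-0.6   0.18  1.96 -0.    1.    0.86]
turn [-0.0004  0.0012  0.0005] shift cm [0.24 0.37 6.5 ] rows>= 2.0
```

View pics/w4.png

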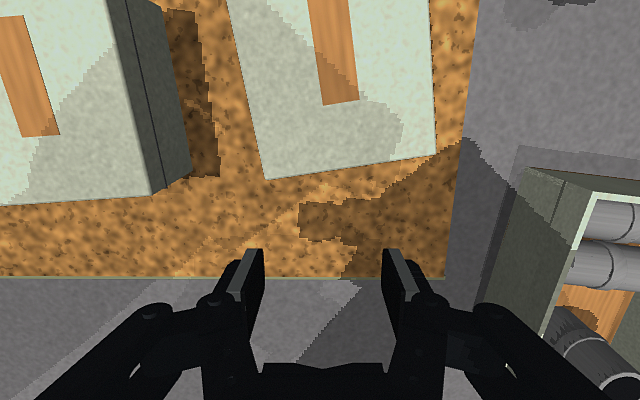

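```bash
python3 -c "
from h import *
p,d,i=load('w4.pkl')
q=ray([(265,180),(437,155)],.075,i);print(q.round(4),w2b(q[:,:2]).round(4))
q=ray([(152,195)],.086,i);print('mid front right',q.round(4),w2b(q[:,:2]).round(4))
st()"
```

```text
[[ 0.5402 -0.1926  0.075 ]
 [ 0.5637 -0.2792  0.075 ]] [[-0.1968 -0.467 ]
 [-0.1833 -0.5557]]
mid front right [[ 0.5291 -0.1389  0.086 ]] [[-0.2018 -0.4123]]
t 6.52 tcp [ 0.5106 -0.2285  0.115 ] yaw 0.1137 F [ 0.26 -0.28  0.07] op 0.64 q [-0.6   0.18  1.96 -0.    1.    0.86]
```

Call:
servo_tool:
  increments: "0 0 0 0.2 1 3 5.5;0 0 0 0.2 1 6.5 5.5;0 0 0 0.2 1 6.5 5.5;0 0 0 1.5 1 6.5 5.5;0 0 0 3 1 6.5 5.5;0 0 0 4.5 1 6.5 5.5;0 0 0 6 1 6.5 5.5;0 0 0 7.2 1 6.5 5.5;0 0 0 8.4 1 6.5 5.5;0 0 0 9.5 1 6.5 5.5"

```text
time: 7.35
eef_pos: [0.6067, -0.2294, 0.052]
tcp_rot: [0.998, 0.056, -0.0, 0.0]
contact_force: [-2.5, 0.3, 1.3]
opening: 0.642
```

```bash
cat >> h.py <<'E'
def bay():
    from plant import ctrl; s=ctrl.get_state(); print('bay',w2b(s['eef_pos']).round(4)); st()
E
python3 -c "
from h import *
bay();go([*b2w(-.108,-.511),.05],YAW)"
```

```text
bay [-0.1349 -0.5111]
t 7.35 tcp [ 0.6067 -0.2294  0.052 ] yaw 0.1112 F [-2.5   0.29  1.35] op 0.642 q [-0.52  0.44  1.76 -0.    0.94  0.94]
turn [ 0.0004  0.0004 -0.002 ] shift cm [ 2.69 -0.01  0.2 ] rows>= 1.0
```

Call:
servo_tool:
  increments: "0 0 0 0.7 0 0.1 5.5;0 0 0 1.3 0 0.1 5.5;0 0 0 1.8 0 0.1 5.5;0 0 0 2.2 0 0.1 5.5;0 0 0 2.4 0 0.1 5.5;0 0 0 2.4 0 0.1 5.5"

```text
time: 7.85
eef_pos: [0.6307, -0.2253, 0.0498]
tcp_rot: [0.998, 0.056, 0.0, 0.0]
contact_force: [-0.6, -1.5, 0.5]
opening: 0.65
```

```bash
python3 -c "
from h import *
bay()"
```

```text
bay [-0.1106 -0.5096]
t 7.85 tcp [ 0.6307 -0.2253  0.0498] yaw 0.1126 F [-0.56 -1.49  0.46] op 0.65 q [-0.49  0.48  1.7   0.    0.95  0.96]
```

Call:
servo_tool:
  increments: "0 0 0 0.2 0 0 5.5;0 0 0 0.3 0 0 5.5;0 0 0 0.4 0 0 5.5;0 0 0 0.5 0 0 5.5;0 0 0 0.5 0 0 5.5"

```text
time: 8.27
eef_pos: [0.6331, -0.2247, 0.0495]
tcp_rot: [0.998, 0.057, -0.003, -0.001]
contact_force: [-9.2, -0.4, 5.0]
opening: 0.648
```

```bash
python3 -c "
from h import *
bay();go([*b2w(-.13,-.511),.05],YAW)"
```

```text
bay [-0.1081 -0.5093]
t 8.27 tcp [ 0.6331 -0.2247  0.0495] yaw 0.1131 F [-9.17 -0.41  5.02] op 0.648 q [-0.49  0.49  1.69 -0.    0.96  0.97]
turn [-0.0016  0.0063 -0.0001] shift cm [-2.19  0.17 -0.04] rows>= 1.0
```

Call:
servo_tool:
  increments: "0 0 0 -3 0 0 5.5;0 0 0 -6 0 -2 5.5;0 0 0 -9 0 -6 5.5;0 0 0 -12.5 -7 -7 5.5;0 0 0 -12.5 -14.4 -7 5.5;0 0 0 -12.5 -14.4 -7 5.5;0 0 0 -12.5 -14.4 -7 5.5;0 0 0 -12.5 -14.4 -7 5.5"

```text
time: 8.93
eef_pos: [0.4931, -0.0913, 0.1195]
tcp_rot: [0.998, 0.058, -0.0, -0.001]
contact_force: [0.1, 0.5, -0.6]
opening: 0.645
```

```bash
python3 -c "
from h import *
p,d,i=snap('wrist','w5');bay();go([*b2w(-.235,-.366),.05],YAW)"
```

```text
bay [-0.2312 -0.3632]
t 8.98 tcp [ 0.4943 -0.0934  0.1198] yaw 0.1162 F [-0.29 -0.38  0.52] op 0.641 q [-0.39  0.05  2.09  0.    1.    1.07]
turn [ 0.0001 -0.0012  0.003 ] shift cm [-0.39  0.28  6.98] rows>= 2.0
```

View pics/w5.png

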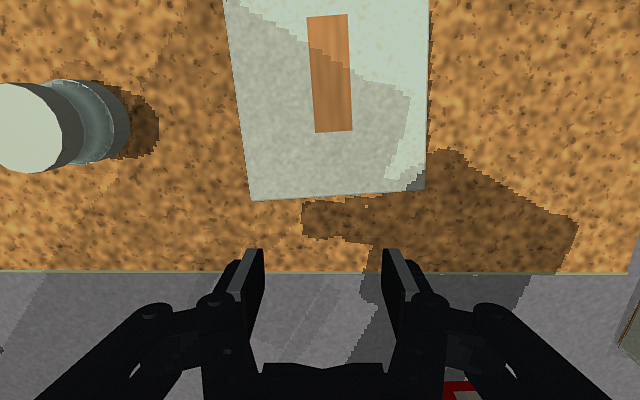

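Call:
servo_tool:
  increments: "0 0 0 -0.4 0.8 3.5 5.5;0 0 0 -0.4 0.8 7 5.5;0 0 0 -0.4 0.8 7 5.5;0 0 0 1 0.8 7 5.5;0 0 0 2.8 0.8 7 5.5;0 0 0 4.4 0.8 7 5.5;0 0 0 6 0.8 7 5.5;0 0 0 7.5 0.8 7 5.5;0 0 0 8.8 0.8 7 5.5;0 0 0 10 0.8 7 5.5"

```text
time: 9.82
eef_pos: [0.5961, -0.0931, 0.0506]
tcp_rot: [0.998, 0.056, -0.0, 0.0]
contact_force: [-2.6, 0.2, 1.9]
opening: 0.646
```

```bash
python3 -c "
from h import *
bay();go([*b2w(-.108,-.371),.05],YAW)"
```

```text
bay [-0.13   -0.3744]
t 9.82 tcp [ 0.5961 -0.0931  0.0506] yaw 0.1124 F [-2.59  0.24  1.93] op 0.646 q [-0.32  0.36  1.87 -0.    0.91  1.14]
turn [ 0.      0.0009 -0.0008] shift cm [ 2.2  -0.34  0.06] rows>= 1.0
```

Call:
servo_tool:
  increments: "0 0 0 0.7 0 0.1 5.5;0 0 0 1.3 0 0.1 5.5;0 0 0 1.7 0 0.1 5.5;0 0 0 2 0 0.1 5.5;0 0 0 2.2 0 0.1 5.5;0 0 0 2.3 0 0.1 5.5;0 0 0 2.4 0 0.1 5.5;0 0 0 2.5 0 0.1 5.5;0 0 0 2.5 0 0.1 5.5"

```text
time: 10.57
eef_pos: [0.615, -0.0892, 0.0468]
tcp_rot: [0.998, 0.056, -0.007, -0.001]
contact_force: [-14.3, -1.8, 5.4]
opening: 0.646
```

```bash
python3 -c "
from h import *
bay()"
```

```text
bay [-0.1108 -0.3727]
t 10.57 tcp [ 0.615  -0.0892  0.0468] yaw 0.1129 F [-14.28  -1.8    5.39] op 0.646 q [-0.31  0.41  1.82 -0.    0.93  1.15]
```

Call:
servo_tool:
  increments: "0 0 0 -4 0 -1 5.5;0 0 0 -8 0 -4 5.5;0 0 0 -11 -3 -8 5.5;0 0 0 -12.4 -7 -8 5.5;0 0 0 -12.4 -11 -8 5.5;0 0 0 -12.4 -15 -8 5.5;0 0 0 -12.4 -19 -8 5.5;0 0 0 -12.4 -23 -8 5.5;0 0 0 -12.4 -27 -8 5.5;0 0 0 -12.4 -29.2 -8 5.5"

```text
time: 11.4
eef_pos: [0.4635, 0.1897, 0.1294]
tcp_rot: [0.998, 0.057, 0.001, -0.001]
contact_force: [0.1, 0.1, 0.7]
opening: 0.648
```

Call:
servo_tool:
  increments: "0 0 0 0 0 0 5.5;0 0 0 0 0 0 5.5"

```text
time: 11.57
eef_pos: [0.4638, 0.1882, 0.129]
tcp_rot: [0.998, 0.058, 0.001, -0.0]
contact_force: [0.6, -0.5, -0.4]
opening: 0.645
```

```bash
python3 -c "
from h import *
p,d,i=snap('wrist','w6');bay();go([*b2w(-.233,-.08),.05],YAW)"
```

```text
bay [-0.2296 -0.081 ]
t 11.62 tcp [0.464  0.1871 0.1289] yaw 0.1143 F [-0.04 -0.36 -0.13] op 0.644 q [ 0.18  0.03  2.09 -0.    1.02  1.64]
turn [ 0.     -0.0012  0.0011] shift cm [-0.34 -0.11  7.89] rows>= 2.0
```

View pics/w6.png

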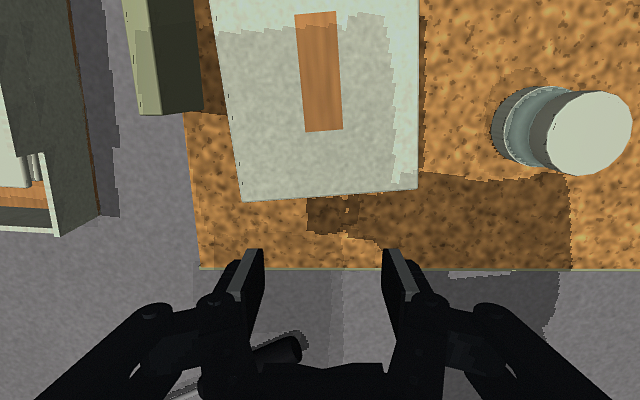

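Call:
servo_tool:
  increments: "0 0 0 -0.4 0.4 3.5 5.5;0 0 0 -0.4 0.4 7.8 5.5;0 0 0 -0.4 0.4 7.8 5.5;0 0 0 1 0.4 7.8 5.5;0 0 0 2.8 0.4 7.8 5.5;0 0 0 4.4 0.4 7.8 5.5;0 0 0 6 0.4 7.8 5.5;0 0 0 7.5 0.4 7.8 5.5;0 0 0 8.8 0.4 7.8 5.5;0 0 0 9.8 0.4 7.8 5.5"

```text
time: 12.45
eef_pos: [0.5628, 0.1926, 0.052]
tcp_rot: [0.998, 0.055, -0.0, 0.0]
contact_force: [-3.0, 0.1, 1.3]
opening: 0.646
```

```bash
python3 -c "
from h import *
bay();go([*b2w(-.108,-.085),.05],YAW)"
```

```text
bay [-0.1309 -0.0868]
t 12.45 tcp [0.5628 0.1926 0.052 ] yaw 0.1108 F [-2.96  0.08  1.27] op 0.646 q [ 0.16  0.34  1.89 -0.    0.91  1.62]
turn [ 0.      0.0007 -0.0024] shift cm [ 2.29 -0.19  0.2 ] rows>= 1.0
```

Call:
servo_tool:
  increments: "0 0 0 0.7 0 0 5.5;0 0 0 1.3 0 0 5.5;0 0 0 1.7 0 0 5.5;0 0 0 2 0 0 5.5;0 0 0 2.2 0 0 5.5;0 0 0 2.3 0 0 5.5;0 0 0 2.4 0 0 5.5;0 0 0 2.5 0 0 5.5;0 0 0 2.5 0 0 5.5"

```text
time: 13.2
eef_pos: [0.5828, 0.1965, 0.0495]
tcp_rot: [0.998, 0.056, -0.005, 0.0]
contact_force: [-10.9, -1.8, 4.1]
opening: 0.64
```

```bash
python3 -c "
from h import *
bay()"
```

```text
bay [-0.1105 -0.0852]
t 13.2 tcp [0.5828 0.1965 0.0495] yaw 0.1129 F [-10.85  -1.82   4.11] op 0.64 q [0.16 0.39 1.84 0.   0.92 1.62]
```

Call:
servo_tool:
  increments: "0 0 0 -2 0 0 5.5;0 0 0 -5 0 -2 5.5;0 0 0 -6 0 -6 5.5;0 0 0 -6 0 -10 5.5;0 0 0 -6 0 -10 5.5"

```text
time: 13.62
eef_pos: [0.5319, 0.1911, 0.16]
tcp_rot: [0.998, 0.057, 0.009, -0.001]
contact_force: [1.3, 0.5, 0.8]
opening: 0.647
```

```bash
python3 -c "
from h import *
bay();go([*b2w(-.05,-.59),.14],YAW+np.pi/2);p,d,i=snap('scene','s1')"
```

```text
bay [-0.1617 -0.0848]
t 13.62 tcp [0.5319 0.1911 0.16  ] yaw 0.1135 F [1.33 0.5  0.79] op 0.647 q [0.17 0.12 1.93 0.   1.07 1.62]
turn [ 0.0134 -0.015  -1.5705] shift cm [11.12 50.52  2.15] rows>= 13.0
```

View pics/s1.png

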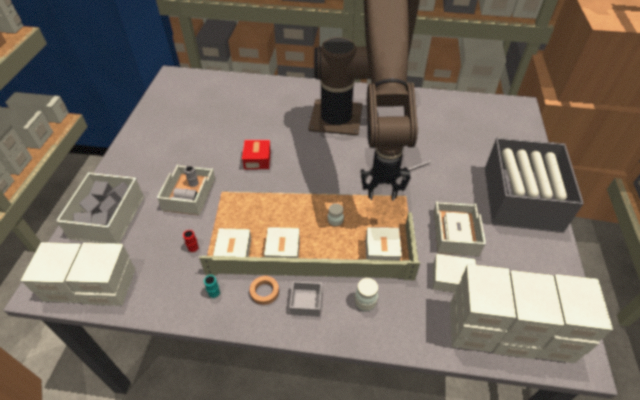

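```bash
python3 -c "
from h import *
bay();go([*b2w(-.05,-.59),.14],YAW+np.pi/2)"
```

```text
bay [-0.1627 -0.085 ]
t 13.67 tcp [0.5309 0.1908 0.157 ] yaw 0.1133 F [ 0.67  0.41 -0.55] op 0.647 q [ 0.17  0.13  1.93 -0.    1.07  1.62]
turn [ 0.0107 -0.0118 -1.5707] shift cm [11.25 50.5   1.83] rows>= 13.0
```

Call:
servo_tool:
  increments: "0 0 -1.571 11.2 50.5 1.6 5;0 0 -1.571 11.2 50.5 1.6 5;0 0 -1.571 11.2 50.5 1.6 5;0 0 -1.571 11.2 50.5 1.6 5;0 0 -1.571 11.2 50.5 1.6 5;0 0 -1.571 11.2 50.5 1.6 5;0 0 -1.571 11.2 50.5 1.6 5;0 0 -1.571 11.2 50.5 1.6 5;0 0 -1.571 11.2 50.5 1.6 5;0 0 -1.571 11.2 50.5 1.6 5"

```text
time: 14.5
eef_pos: [0.6586, -0.1938, 0.1369]
tcp_rot: [0.787, 0.617, 0.0, 0.0]
contact_force: [1.4, 0.4, 1.0]
opening: 0.588
```

```bash
python3 -c "
from h import *
bay();go([*b2w(-.05,-.59),.13],YAW+np.pi/2)"
```

```text
bay [-0.0793 -0.4815]
t 14.5 tcp [ 0.6586 -0.1938  0.1369] yaw 1.3299 F [1.37 0.42 1.05] op 0.588 q [-0.43  0.41  1.63  0.    1.11 -0.19]
turn [ 2.000e-04 -0.000e+00 -3.541e-01] shift cm [-9.16  6.51  0.69] rows>= 3.0
```

Call:
servo_tool:
  increments: "0 0 -0.354 -9.2 6.5 0 5;0 0 -0.354 -9.2 6.5 0 5;0 0 -0.354 -9.2 6.5 0 5;0 0 -0.354 -9.2 6.5 0 5;0 0 -0.354 -9.2 6.5 0 5;0 0 -0.354 -9.2 6.5 0 5;0 0 -0.354 -9.2 6.5 0 5"

```text
time: 15.08
eef_pos: [0.6985, -0.2952, 0.1373]
tcp_rot: [0.668, 0.744, 0.0, -0.001]
contact_force: [0.0, 0.6, -0.2]
opening: 0.582
```

```bash
python3 -c "
from h import *
p,d,i=snap('wrist','w7');bay();go([*b2w(-.05,-.585),.05],YAW+np.pi/2)"
```

```text
bay [-0.051  -0.5866]
t 15.13 tcp [ 0.6986 -0.295   0.1377] yaw 1.679 F [-0.04  0.91 -0.22] op 0.583 q [-0.53  0.55  1.42  0.    1.17 -0.64]
turn [-0.0006 -0.0007 -0.005 ] shift cm [0.16 0.11 8.77] rows>= 3.0
```

View pics/w7.png

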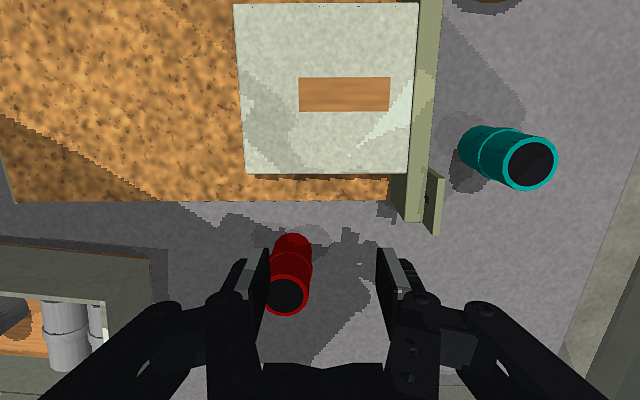

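```bash
python3 -c "
from h import *
p,d,i=load('w7.pkl')
w=pts(p,d,i);print(w[295,285],w[275,285])
q=ray([(285,296),(285,260)],.07,i);print(w2b(q[:,:2]).round(4))
q=ray([(247,172),(409,174),(233,5),(419,4)],.075,i);print('low corners',w2b(q[:,:2]).round(4).tolist())
q=ray([(415,100),(415,20)],.075,i);print('lip front top edge',w2b(q[:,:2]).round(4).tolist())
q=ray([(409,220),(442,233)],.09,i);print(w2b(q[:,:2]).round(4).tolist())
"
```

```text
[ 0.67883723 -0.35166347  0.07007414] [ 0.67773299 -0.33577128  0.07077846]
[[-0.0771 -0.6415]
 [-0.076  -0.614 ]]
low corners [[-0.0956, -0.5532], [0.0002, -0.5549], [-0.0963, -0.4657], [-0.0012, -0.4658]]
lip front top edge [[0.0005, -0.5128], [-0.0027, -0.4731]]
[[-0.0017, -0.5781], [0.0179, -0.5863]]
```

Call:
servo_tool:
  increments: "0 0 -0.005 0.8 0.1 4 5;0 0 -0.005 0.8 0.1 8 5;0 0 -0.005 0.8 0.1 8.7 5;0 0 -0.005 0.8 0.1 8.7 5;0 0 -0.005 1.6 0.1 8.7 5;0 0 -0.005 2.6 0.1 8.7 5;0 0 -0.005 3.8 0.1 8.7 5;0 0 -0.005 5.2 0.1 8.7 5;0 0 -0.005 6.7 0.1 8.7 5;0 0 -0.005 8.2 0.1 8.7 5"

```text
time: 15.97
eef_pos: [0.692, -0.2146, 0.0534]
tcp_rot: [0.666, 0.746, 0.0, 0.002]
contact_force: [0.5, -2.8, 2.9]
opening: 0.587
```

```bash
python3 -c "
from h import *
bay();go([*b2w(-.05,-.285),.05],YAW+np.pi/2)"
```

```text
bay [-0.0485 -0.5059]
t 15.97 tcp [ 0.692  -0.2146  0.0534] yaw 1.6836 F [ 0.54 -2.8   2.9 ] op 0.587 q [-0.44  0.58  1.55 -0.    1.   -0.55]
turn [ 0.0034  0.0036 -0.0004] shift cm [22.09 -0.16  0.26] rows>= 6.0
```

Call:
servo_tool:
  increments: "0 0 0 1.3 -0.1 0.2 5;0 0 0 2.6 -0.1 0.2 5;0 0 0 3.9 -0.1 0.2 5;0 0 0 5.2 -0.1 0.2 5;0 0 0 6.5 -0.1 0.2 5;0 0 0 7.8 -0.1 0.2 5;0 0 0 9.1 -0.1 0.2 5;0 0 0 10.4 -0.1 0.2 5;0 0 0 11.4 -0.1 0.2 5;0 0 0 12 -0.1 0.2 5"

```text
time: 16.8
eef_pos: [0.6767, -0.0947, 0.0498]
tcp_rot: [0.666, 0.746, 0.0, 0.001]
contact_force: [0.5, -5.6, 3.4]
opening: 0.591
```

```bash
python3 -c "
from h import *
p,d,i=snap('wrist','w8');snap('scene','s2');bay();go([*b2w(-.05,-.285),.05],YAW+np.pi/2)"
```

```text
bay [-0.0509 -0.3842]
t 16.9 tcp [ 0.6759 -0.0939  0.0488] yaw 1.6839 F [-0.22 -0.03  0.25] op 0.589 q [-0.29  0.51  1.67  0.    0.97 -0.4 ]
turn [-0.0012 -0.002  -0.0001] shift cm [ 9.92  0.08 -0.1 ] rows>= 3.0
```

View pics/w8.png

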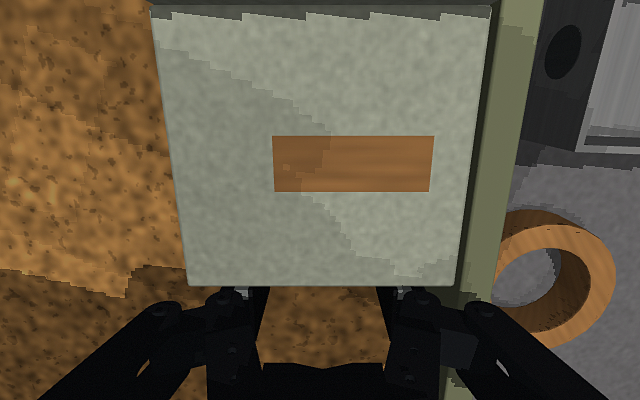

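View pics/s2.png

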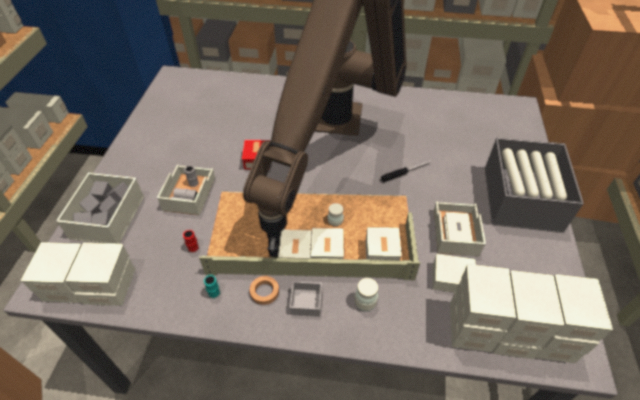

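Call:
servo_tool:
  increments: "0 0 0 0.8 0 -0.1 5;0 0 0 2 0 -0.1 5;0 0 0 3.2 0 -0.1 5;0 0 0 4.4 0 -0.1 5;0 0 0 5.5 0 -0.1 5;0 0 0 6.5 0 -0.1 5;0 0 0 7.4 0 -0.1 5;0 0 0 8.2 0 -0.1 5;0 0 0 8.9 0 -0.1 5;0 0 0 9.4 0 -0.1 5"

```text
time: 17.73
eef_pos: [0.6657, -0.002, 0.0499]
tcp_rot: [0.666, 0.746, -0.0, -0.0]
contact_force: [0.4, -4.5, -2.1]
opening: 0.587
```

```bash
python3 -c "
from h import *
bay()"
```

```text
bay [-0.0506 -0.2918]
t 17.73 tcp [ 0.6657 -0.002   0.0499] yaw 1.6837 F [ 0.36 -4.51 -2.08] op 0.587 q [-0.15  0.48  1.71 -0.    0.95 -0.27]
```

Call:
servo_tool:
  increments: "0 0 0 0.4 0 0 5;0 0 0 0.7 0 0 5;0 0 0 0.9 0 0 5;0 0 0 1.1 0 0 5;0 0 0 1.2 0 0 5;0 0 0 1.3 0 0 5;0 0 0 1.3 0 0 5"

```text
time: 18.32
eef_pos: [0.6646, 0.0076, 0.0502]
tcp_rot: [0.666, 0.746, -0.002, 0.001]
contact_force: [-1.0, -11.1, -1.6]
opening: 0.586
```

```bash
python3 -c "
from h import *
bay()"
```

```text
bay [-0.0506 -0.2821]
t 18.32 tcp [0.6646 0.0076 0.0502] yaw 1.6837 F [ -1.03 -11.12  -1.61] op 0.586 q [-0.14  0.47  1.71 -0.01  0.95 -0.25]
```

Call:
servo_tool:
  increments: "0 0 0 0.2 0 0 5;0 0 0 0.2 0 0 5;0 0 0 -1.5 0 0 5;0 0 0 -4 0 -1 5;0 0 0 -5 0 -4 5;0 0 0 -5 0 -8 5;0 0 0 -5 0 -12 5;0 0 0 -5 0 -16 5;0 0 0 -5 0 -20 5;0 0 0 -5 0 -20 5"

```text
time: 19.15
eef_pos: [0.6748, -0.0391, 0.2633]
tcp_rot: [0.666, 0.745, 0.006, 0.008]
contact_force: [1.6, 0.1, 1.8]
opening: 0.584
```

Call:
servo_tool:
  increments: "0 0 0 6 -1 -2 5;0 0 0 6 -1 -2 5;0 0 0 6 -1 -2 5;0 0 0 6 -1 -2 5;0 0 0 6 -1 -2 5"

```text
time: 19.57
eef_pos: [0.6536, 0.0194, 0.2699]
tcp_rot: [0.666, 0.746, 0.0, -0.0]
contact_force: [0.1, -0.5, 0.6]
opening: 0.583
```

```bash
python3 -c "
from h import *
p,d,i=snap('wrist','w9');bay()
for n in ['scene','side']: snap(n,n+'9')"
```

```text
bay [-0.0603 -0.2696]
t 19.62 tcp [0.6535 0.0189 0.2695] yaw 1.6823 F [ 0.26  0.03 -0.22] op 0.585 q [-0.13  0.22  1.61  0.    1.31 -0.24]
```

View pics/w9.png

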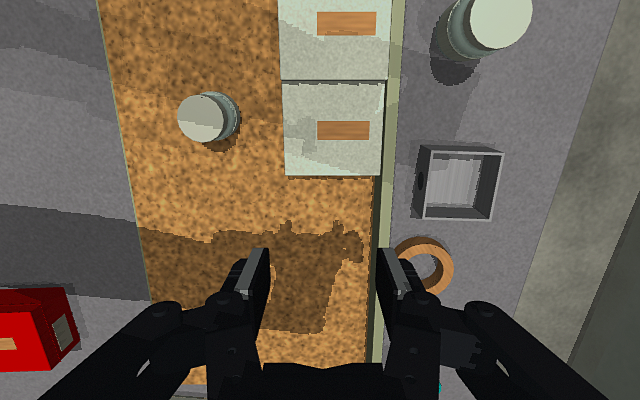

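View pics/side9.png

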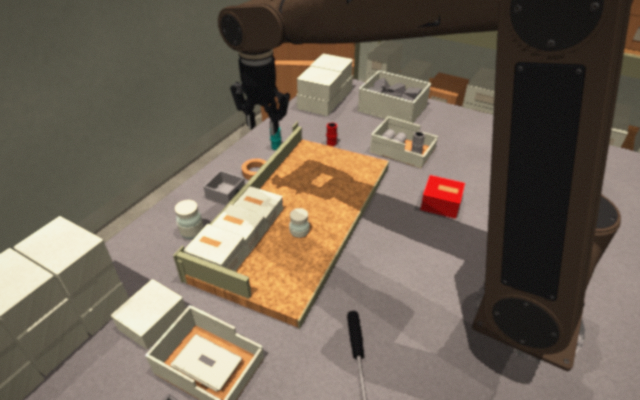

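Call:
servo_tool:
  increments: "0 0 0 13 -3 0 5;0 0 0 13 -3 0 5;0 0 0 13 -3 0 5;0 0 0 13 -3 0 5;0 0 0 13 -3 0 5;0 0 0 13 -3 0 5;0 0 0 13 -3 0 5"

```text
time: 20.3
eef_pos: [0.6098, 0.1435, 0.2699]
tcp_rot: [0.667, 0.745, -0.0, 0.0]
contact_force: [-0.2, -0.2, 0.6]
opening: 0.585
```

```bash
python3 -c "
from h import *
p,d,i=snap('wrist','w10');bay()
cv2.imwrite('pics/w10z.png',cv2.cvtColor(cv2.resize(p[0:260,150:500],None,fx=2.2,fy=2.2,interpolation=cv2.INTER_CUBIC),cv2.COLOR_RGB2BGR))"
```

```text
bay [-0.0896 -0.1411]
t 20.35 tcp [0.6099 0.1433 0.2699] yaw 1.6808 F [-0.37 -0.13  0.14] op 0.586 q [ 0.07  0.16  1.68 -0.    1.3  -0.04]
```

View pics/w10z.png

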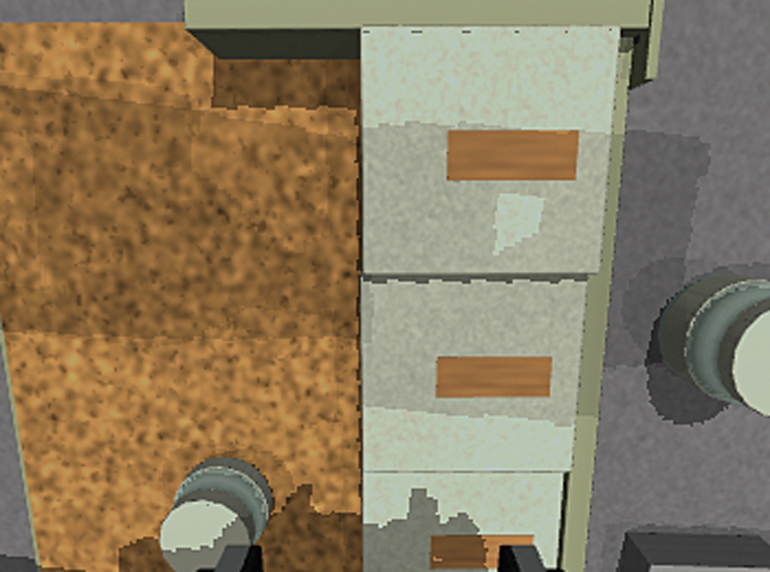

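```bash
cat > meas.py <<'E'
from h import *
import sys
def meas(tag):
    p,d,i=load(tag+'.pkl');w=pts(p,d,i)
    B=w2b(w)
    for k,z,y0,y1 in [('tall',.098,-.1,.01),('mid',.086,-.19,-.085),('low',.075,-.29,-.17)]:
        m=(abs(w[...,2]-z)<.004)&(B[...,1]>y0)&(B[...,1]<y1)&(B[...,0]>-.13)&(B[...,0]<.004)
        n,L,s,c=cv2.connectedComponentsWithStats(m.astype(np.uint8));b=1+s[1:,4].argmax()
        v,u=np.nonzero(L==b);q=w2b(ray(np.c_[u,v],z,i))
        r=cv2.minAreaRect((q*1000).astype(np.float32))
        # front edge: per-Y-slice min X
        ys=np.arange(q[:,1].min()+.008,q[:,1].max()-.008,.004)
        f=[q[abs(q[:,1]-y)<.002,0].min() for y in ys];bk=[q[abs(q[:,1]-y)<.002,0].max() for y in ys]
        cf=np.polyfit(ys,f,1)
        xs=np.arange(-.085,-.012,.004)
        l=[q[abs(q[:,0]-x)<.002,1].max() for x in xs];rr=[q[abs(q[:,0]-x)<.002,1].min() for x in xs]
        print(tag,k,len(q),'rect',np.round(r[0],1),np.round(r[1],1),round(r[2],2),'front X',np.round(np.mean(f)*1e3,1),'slope',cf[0].round(4),'back',np.round(np.mean(bk)*1e3,1),'left',np.round(np.mean(l)*1e3,1),'slope',np.polyfit(xs,l,1)[0].round(3),'right',np.round(np.mean(rr)*1e3,1),'slope',np.polyfit(xs,rr,1)[0].round(3))
for t in sys.argv[1:]: meas(t)
E
python3 meas.py w10 w9
```

```text
w10 tall 12792 rect [-49.  -45.1] [89.4 95.7] 89.89 front X -96.5 slope -0.0063 back -1.4 left -0.7 slope 0.012 right -89.8 slope -0.002
w10 mid 8903 rect [ -50.4 -135.2] [88.7 95.6] 89.92 front X -97.9 slope -0.0007 back -2.8 left -91.8 slope -0.002 right -179.5 slope -0.001
w10 low 5724 rect [ -47.1 -220. ] [ 99.  102.7] 89.97 front X -93.4 slope 0.3288 back -6.6 left -184.7 slope -0.001 right -257.1 slope 0.713Traceback (most recent call last):
  File "meas.py", line 18, in <module>
    for t in sys.argv[1:]: meas(t)
                           ~~~~^^^
  File "meas.py", line 8, in meas
    n,L,s,c=cv2.connectedComponentsWithStats(m.astype(np.uint8));b=1+s[1:,4].argmax()
                                                                     ~~~~~~~~~~~~~~^^
ValueError: attempt to get argmax of an empty sequence
```

```bash
sed -i "s/        n,L,s,c=/        if m.sum()<50: continue\n        n,L,s,c=/" meas.py && python3 meas.py w9; python3 -c "
from h import *
p,d,i=load('w9.pkl')
q=ray([(284,82),(387,82),(286,174),(380,177)],.075,i);print(w2b(q[:,:2]).round(4).tolist())
p,d,i=load('w10.pkl');f=lambda a,b:(150+a/2.2,b/2.2)
q=ray([f(361,280),f(586,283),f(361,468),f(571,468)],.086,i);print('mid',w2b(q[:,:2]).round(4).tolist())
q=ray([f(361,474),f(562,474)],.075,i);print('low',w2b(q[:,:2]).round(4).tolist())
q=ray([f(363,26),f(620,26),f(361,271),f(597,271)],.098,i);print('tall',w2b(q[:,:2]).round(4).tolist())
"
```

```text
w9 mid 8869 rect [ -50.4 -148.6] [62.  95.8] 89.97 front X -97.9 slope 0.0 back -2.7 left -117.6 slope -0.001 right -179.6 slope -0.001
w9 low 9460 rect [ -50.8 -225. ] [95.7 89.9] 0.01 front X -98.3 slope 0.0019 back -3.2 left -180.3 slope 0.014 right -269.9 slope -0.0
[[-0.0958, -0.1818], [-0.0008, -0.1818], [-0.0969, -0.2688], [-0.0026, -0.2719]]
mid [[-0.0975, -0.0937], [-0.0026, -0.0952], [-0.0983, -0.1781], [-0.0026, -0.1782]]
low [[-0.0987, -0.1852], [-0.0035, -0.1853]]
tall [[-0.0956, -0.0008], [-0.0012, -0.0011], [-0.0972, -0.089], [-0.0019, -0.0892]]
```

```bash
python3 -c "
from h import *
for t in ['w9','w10']:
  p,d,i=load(t+'.pkl');w=pts(p,d,i);B=w2b(w)
  m=(abs(w[...,2]-.088)<.004)&(abs(B[...,0]+.17)<.05)&(abs(B[...,1]+.21)<.05)
  v,u=np.nonzero(m);q=w2b(ray(np.c_[u,v],.088,i));print(len(u),cv2.minEnclosingCircle((q*1000).astype(np.float32)))
go([*b2w(-.121,-.18),.13],YAW);bay()"
```

```text
1794 ((-171.72256469726562, -213.50506591796875), 21.83540153503418)
1041 ((-172.04075622558594, -212.6869659423828), 22.283733367919922)
turn [1.0000e-04 4.0000e-04 1.5676e+00] shift cm [-3.89 -3.12 13.99] rows>= 13.0
bay [-0.0896 -0.1411]
t 20.35 tcp [0.6099 0.1433 0.2699] yaw 1.6808 F [-0.37 -0.13  0.14] op 0.586 q [ 0.07  0.16  1.68 -0.    1.3  -0.04]
```

Call:
servo_tool:
  increments: "0 0 1.568 -3.9 -3.1 10 8.5;0 0 1.568 -3.9 -3.1 10 8.5;0 0 1.568 -3.9 -3.1 10 8.5;0 0 1.568 -3.9 -3.1 10 8.5;0 0 1.568 -3.9 -3.1 10 8.5;0 0 1.568 -3.9 -3.1 10 8.5;0 0 1.568 -3.9 -3.1 10 8.5;0 0 1.568 -3.9 -3.1 10 8.5;0 0 1.568 -3.9 -3.1 10 8.5;0 0 1.568 -3.9 -3.1 10 8.5"

```text
time: 21.18
eef_pos: [0.5834, 0.1009, 0.17]
tcp_rot: [0.978, 0.21, -0.0, 0.0]
contact_force: [0.3, -0.3, 0.1]
opening: 1.0
```

```bash
python3 -c "
from h import *
bay();go([*b2w(-.121,-.18),.14],YAW)"
```

```text
bay [-0.1208 -0.1802]
t 21.18 tcp [0.5834 0.1009 0.17  ] yaw 0.4241 F [ 0.28 -0.31  0.11] op 1.0 q [ 0.    0.18  1.85 -0.    1.11  1.15]
turn [2.000e-04 1.000e-04 3.109e-01] shift cm [-0.01 -0.02  3.  ] rows>= 3.0
```

Call:
servo_tool:
  increments: "0 0 0.311 0 0 3 8.5;0 0 0.311 0 0 3 8.5;0 0 0.311 0 0 3 8.5;0 0 0.311 0 0 3 8.5;0 0 0.311 0 0 3 8.5"

```text
time: 21.6
eef_pos: [0.5833, 0.1015, 0.1402]
tcp_rot: [0.998, 0.061, 0.0, 0.0]
contact_force: [-0.5, -0.3, 0.1]
opening: 0.993
```

```bash
python3 -c "
from h import *
p,d,i=snap('wrist','w11');bay();go([*b2w(-.121,-.18),.047],YAW)"
```

```text
bay [-0.1207 -0.1794]
t 21.65 tcp [0.5833 0.1017 0.1404] yaw 0.122 F [-0.61  0.26  0.59] op 0.991 q [ 0.    0.21  1.87 -0.    1.06  1.45]
turn [ 0.0002 -0.0006  0.0088] shift cm [-0.03  0.06  9.34] rows>= 3.0
```

View pics/w11.png

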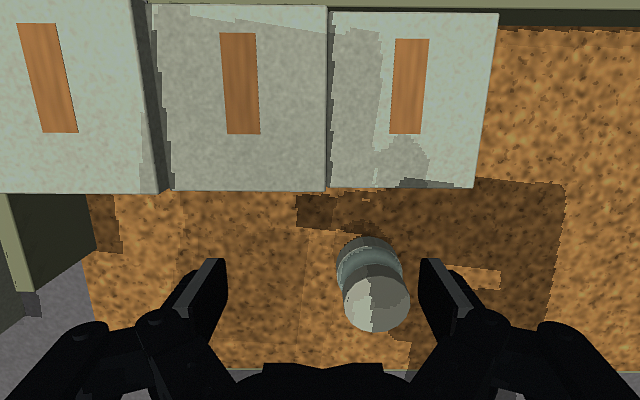

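Call:
servo_tool:
  increments: "0 0 0.008 0 0.1 3 8.5;0 0 0.008 0 0.1 6 8.5;0 0 0.008 0 0.1 9 8.5;0 0 0.008 0 0.1 9.3 8.5;0 0 0.008 0.4 0.1 9.3 8.5;0 0 0.008 0.8 0.1 9.3 8.5;0 0 0.008 1 0.1 9.3 8.5;0 0 0.008 1.2 0.1 9.3 8.5;0 0 0.008 1.3 0.1 9.3 8.5;0 0 0.008 1.3 0.1 9.3 8.5"

```text
time: 22.48
eef_pos: [0.596, 0.1033, 0.049]
tcp_rot: [0.998, 0.057, -0.0, 0.0]
contact_force: [-4.5, 0.2, 2.6]
opening: 0.994
```

```bash
python3 -c "
from h import *
bay()"
```

```text
bay [-0.108  -0.1793]
t 22.48 tcp [0.596  0.1033 0.049 ] yaw 0.1146 F [-4.48  0.23  2.55] op 0.994 q [ 0.    0.37  1.87 -0.    0.91  1.46]
```

Call:
servo_tool:
  increments: "0 0 0 0.1 0 0 8.5;0 0 0 0.2 0 0 8.5;0 0 0 0.3 0 0 8.5;0 0 0 0.3 0 0 8.5"

```text
time: 22.82
eef_pos: [0.5959, 0.1034, 0.0486]
tcp_rot: [0.998, 0.057, -0.005, 0.0]
contact_force: [-14.0, -2.7, 9.1]
opening: 0.995
```

```bash
python3 -c "
from h import *
bay()"
```

```text
bay [-0.108  -0.1792]
t 22.82 tcp [0.5959 0.1034 0.0486] yaw 0.1138 F [-13.99  -2.71   9.13] op 0.995 q [ 0.    0.37  1.86 -0.    0.92  1.46]
```

Call:
servo_tool:
  increments: "0 0 0 -1 0 0 8.5;0 0 0 -1.6 0 0 8.5;0 0 0 -1.6 -3 0 8.5;0 0 0 -1.6 -6 0 8.5;0 0 0 -1.6 -9 0 8.5;0 0 0 -1.6 -9 0 8.5;0 0 0 -0.8 -9 0 8.5;0 0 0 -0.4 -9 0 8.5;0 0 0 -0.1 -9 0 8.5;0 0 0 0 -9 0 8.5"

```text
time: 23.65
eef_pos: [0.5834, 0.1914, 0.0451]
tcp_rot: [0.998, 0.059, -0.008, 0.002]
contact_force: [-17.9, -3.0, 7.9]
opening: 0.997
```

```bash
python3 -c "
from h import *
bay()"
```

```text
bay [-0.1105 -0.0903]
t 23.65 tcp [0.5834 0.1914 0.0451] yaw 0.1185 F [-17.94  -2.99   7.89] op 0.997 q [ 0.15  0.4   1.84 -0.    0.92  1.61]
```

Call:
servo_tool:
  increments: "0 0 0 -1 0 0 8.5;0 0 0 -2 0 0 8.5;0 0 0 -2 0 -4 8.5;0 0 0 -2 2 -8 8.5;0 0 0 -2 5 -12 8.5;0 0 0 -2 8 -16 8.5;0 0 0 -2 9 -18 8.5;0 0 0 -2 9 -18 8.5;0 0 0 -2 9 -18 8.5;0 0 0 -2 9 -18 8.5"

```text
time: 24.48
eef_pos: [0.5789, 0.1008, 0.2273]
tcp_rot: [0.998, 0.056, 0.0, -0.0]
contact_force: [-0.5, 0.3, -0.7]
opening: 0.998
```

```bash
python3 -c "
from h import *
p,d,i=snap('wrist','w12');bay()" ; python3 meas.py w12
```

```text
bay [-0.1259 -0.1793]
t 24.53 tcp [0.5782 0.1012 0.2259] yaw 0.1132 F [ 0.54  0.14 -0.06] op 0.995 q [0.   0.11 1.82 0.   1.22 1.46]
w12 tall 16539 rect [-49.1 -46.2] [91.9 94.9] 89.96 front X -96.5 slope 0.0001 back -1.6 left -0.4 slope -0.001 right -91.7 slope -0.003
w12 mid 15175 rect [ -48.9 -134.4] [91.7 94.8] 90.0 front X -96.3 slope 0.0001 back -1.5 left -88.9 slope 0.001 right -180.2 slope 0.001
w12 low 14918 rect [ -46.1 -230.2] [119.9 100.9] 90.0 front X -85.6 slope -0.5613 back 3.7 left -181.0 slope 0.002 right -269.9 slope -0.003
```

View pics/w12.png

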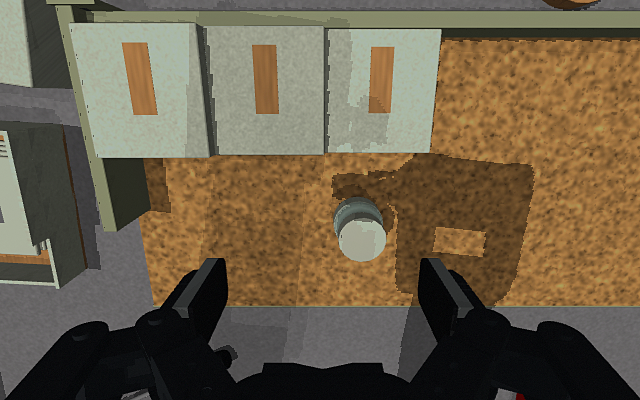

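```bash
python3 -c "
from h import *
p,d,i=load('w12.pkl');w=pts(p,d,i);B=w2b(w)
m=(abs(w[...,2]-.075)<.004)&(B[...,1]>-.266)&(B[...,1]<-.184)&(B[...,0]>-.12)&(B[...,0]<-.01)
v,u=np.nonzero(m);q=w2b(ray(np.c_[u,v],.075,i))
ys=np.arange(-.262,-.188,.004);f=[q[abs(q[:,1]-y)<.002,0].min() for y in ys];print('low front',np.mean(f),np.polyfit(ys,f,1)[0])
cv2.imwrite('pics/w12z.png',cv2.cvtColor(cv2.resize(p[0:180,50:460],None,fx=1.95,fy=3,interpolation=cv2.INTER_CUBIC),cv2.COLOR_RGB2BGR))
snap('scene','s12');snap('side','d12')
p,d,i=load('s12.pkl');cv2.imwrite('pics/s12z.png',cv2.cvtColor(cv2.resize(p[140:310,130:500],None,fx=2.16,fy=2.16,interpolation=cv2.INTER_CUBIC),cv2.COLOR_RGB2BGR))"
```

```text
low front -0.09656086812913785 7.726091689779403e-05
```

View pics/w12z.png

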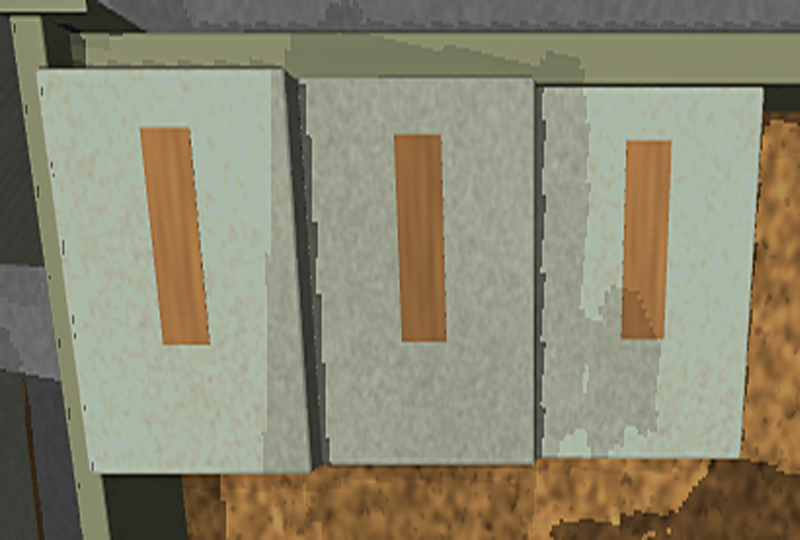

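View pics/s12z.png

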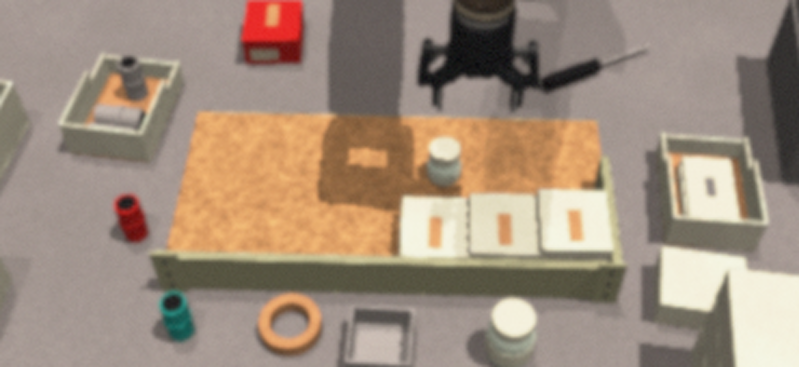

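```bash
python3 -c "
from plant import ctrl
print(ctrl.get_state()['time'],ctrl.sign_off())"
```

```text
the job is handed in; nothing more can be done
24.6333 None
```

The job is handed in at 24.6 s of the 72 s allowed. I put the grey coupling upright in the front part of the bin that holds couplings. I then slid all three cartons back against the lip and left along it to the divider as one row, and gave each a final light press from the front.

**Row:** the last wrist view puts the tall, mid and low fronts at 96.5, 96.3 and 96.6 mm from my estimate of the lip, where 96 is ideal. They are square to within about 0.1°. The right end of the row is at 269.9 mm (ideal 270), so the sides touch and the tall carton sits against the divider.

**Everything else:** the coupling stands in the bin, and the jar and the other things are where they were in the last scene picture. The highest wrist force I read was about 20 N, against the 120 N limit.

**Disagreements:**
- Before the final press, mid and low measured about 1.5 mm further from the lip than tall; the last view no longer shows this.
- The arm stopped against the lip at readings 2–3 mm apart from one press to the next. I put this down to the tool tilting under load, as the camera does not show it.
- The automatic rectangle for the low carton in the last view merged with the lip, so I measured its front edge separately.

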